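Set a cleaver blank in the stop jig

ROBOT

A 6-joint arm with a two-finger parallel gripper is mounted at the origin on the work surface. World frame = base frame: x ahead of the robot, y to its left, z up, the work surface at z = 0. Lengths are in mm, angles in degrees, forces in N, time in s.
With the tool pointing down it reaches from about 350 to 850 mm from the base axis. Payload 8.1 kg.
Tool frame: the origin (TCP) lies midway between the tips of the shut fingers; the grasp point (between the pads) lies 19 mm behind it; z points along the fingers, y is the line along which they close (so a half turn about z gives the same grasp; the last joint's range is limited). The gripper opens to 85 mm and grips with 20 to 120 N. Pads are 22 mm wide; open, the fingers measure 114 mm over their backs; the gripper's body (76 mm by 85 mm) begins 54 mm behind the grasp point. The pads swing forward as they close: fully open they stand 13 mm farther back than shut.
Start: joints at [-70.325, 7.471, 85.268, -0, 87.261, -4.893], TCP at [249.488, -545.675, 231.292] pointing down, gripper open.
Joint ranges: [-169.43, 169.43], [-51.17, 129.36], [1.28, 143.12], [-76.62, 256.62], [0, 156.53], [-152.29, 152.29]. Speed limits (degrees/s): [136.94, 136.94, 159.86, 180, 180, 180].

INTERFACE

Orientations are given as [roll, pitch, yaw] about the fixed x, y, z axes, in that order (R = Rz(yaw) Ry(pitch) Rx(roll)).
In Python, from bench import r gives the robot as it stands.
- The arm moves only by the tool send_rows, never from a script. Its argument "increments" is a list of rows, each a list of 6 numbers: the shift along the tool's x, y, z in mm, then the turn, a rotation vector about the tool's x, y, z in rad. A call has 1 to 5 rows; each row shifts and turns the commanded pose from where the row before left it, along the tool's axes as they then stand; what a row does not reach is not made up. A row lasts 1/8 s, in which the tool goes at most 62.5 mm and 10.7 degrees, less where a joint would pass 70% of its speed; a pose out of reach is approached as far as the arm can. A call is refused whole if a number of a shift passes 62.5 or a number of a turn 0.188, either way. A call with a gripper value outside its range is refused whole. "grip" is the closure, from -1 (fully open) to 1 (shut), set as the call begins (left out, the last holds). The fingers move at their own pace and stop on an object; "grip_force" is the grip in N (left out, the last holds). Time passes only in rows, so rows that do not move let the fingers close. It gives the time, the measured TCP pose, the force, the opening and the grip force at its end, in the units of the state.
- r.sense(): the state, without advancing time (a new reading comes with each control period).
- r.snapshot(name): name is "scene" or "top" or "wrist"; returns a dict with "img" (480x640x3 uint8, blue, green, red), "z_map" (480x640 float32, mm along the optical axis (not along the pixel's ray), 0 where there is no reading), "fx", "fy", "cx", "cy" (pixels), "view" (4x4, takes a point from world to camera coordinates). Camera axes: x right, y down, z forward; pixel columns grow to the right and rows downward; lengths in mm; the calibration is good to about 2 mm. A picture is of the moment at which its call begins.
- r.hand_in(): hands the job in; it is judged then, once.
The state is a dict: "time": time; "joint_pos": joint angles; "qd": joint speeds; "joint_efforts": joint torques, N m; "tool_pos": TCP position; "tcp_rot": TCP orientation; "ft_force": force on the tool from outside, world axes, zero at the start; "wrist_torque": the same for the moment, N m; "finger_gap": finger opening in mm; "grip_force": force on a finger pad.
Only numpy, scipy, OpenCV 4.12 (cv2) and the standard library are available. Lean on these libraries where they do the work, as an engineer would, in place of code of your own. Each camera call takes 0.05 s, during which the arm holds its last target. There are 200 camera calls.

TASK

With your fingertips only, push the forged steel cleaver blank across the bench until its long edge lies flat against the fence of the jig, then push the sliding dog along the fence until it has shoved the blank fully home against the end stop and is left touching the tang. Slide everything: do not lift or tip the blank, and leave the other things on the bench where they are. Finish with the hand clear.

Things in the scene. Friction and masses are not known exactly. Their poses are not given: they have to be found in the camera images.
- jig: Fixed dark-steel jig. Origin: bench top, inside corner of fence and end stop. +x away from the robot (yaw up to 0.2 rad), +y left along the fence. Fence: working face is plane x = 0, y from 30 to -370 mm, 24 high, 20 thick, with a 5 mm high flange behind. End stop: block 30 high, working face is plane y = 0, x from -60 to 0. The blank belongs in the corner x < 0, y < 0.
- blank: Loose steel blank lying flat, 0.46-0.73 kg, 16 mm thick: body 45 (x) by 110 mm (y), tang 18 wide, 45 long from the middle of its -y end. Origin: underside centre of the 45 x 110 body; mass centre 8 mm towards the tang. Starts with its origin 75-110 mm on the robot's side of the fence, skewed up to 0.35 rad to the jig, tang towards the dog. Seated, origin at x -22.5, y -55 mm of the jig.
- tang_end (a point): Middle of the free end face of the blank's tang, 100 mm from the blank's origin along its -y, 8 mm above its underside. Axes as the blank's.
- dog (a joint): Slide of the dog along the fence, m: 0 fully away from the end stop, grows towards the stop (jig's +y) up to 0.13. Starts at 0 to 0.03 and stays where it is left; about 2.5 N moves it, plus some 3 to 9 N while it shoves the blank. Reads 0.115 with the blank home and touched.
- dog_face (a point): Middle of the dog's working face (meets the tang), 22.5 mm in front of the fence, 8 mm above the bench. Axes as the jig's. The dog: grey block with a brass screw on top, riding on the fence at the right of the blank; in front of the fence it is 48 mm (jig's x, -50 to -2) by 30 mm (jig's y), from 3 to 45 mm above the bench.
- dog_back (a point): Centre of the dog's opposite face, the one to push on, 20 mm above the bench, 26 mm in front of the fence face; 30 mm behind dog_face. Axes as the jig's.
- whetstone: Bystander: reddish stone 50 x 150 x 28 mm, beyond the fence. Origin: centre of the underside.
- handle: Bystander: turned wooden handle standing upright, 34 mm across, 105 mm high, left of the end stop. Origin: centre of the underside.
- tin: Bystander: small open tin, 68 mm across, 48 mm high, left of the blank. Origin: centre of the underside.
- offcut: Bystander: dark square steel offcut 25 x 60 x 25 mm, lying on the near side of the dog. Origin: centre of the underside.
- hammer: Bystander: hammer lying on the right of the bench. Origin: within the tool, underside.
- brush: Bystander: hand brush lying at the left. Origin: within the tool, underside.
- tongs: Bystander: dark tongs, 300 mm long, lying flat at the far right. Origin: middle, underside.
Mind the look-alikes: they are no part of the job. Leave any black or purple look-alike of the blank alone.

How it is judged (in metres and radians):
On the way, in this order (a step that is already met when the one before it is completed fails the run):
1. the blank's long edge lies flat against the fence (x of blank in the frame of jig above -0.0265 m and angle between the x axis of blank and the x axis of jig, either way round below 0.04 rad), for 0.2 s.
2. the blank is home against fence and end stop, the dog touching its tang (all of step 1 and y of blank in the frame of jig above -0.059 m and y of tang_end in the frame of dog_face below 0.004 m and height (world z) of blank below 0.004 m), for 0.2 s.
At the end, for the whole second after the job is handed in: The blank lies flat on the bench, its long edge within 4 mm of the fence and parallel to it within 0.04 rad, its square end within 4 mm of the end stop, the dog within 4 mm of the tang's end, and all at rest (all of step 2 and linear speed of blank below 0.01 m/s); the robot touches nothing.
It fails at once if the blank is lifted more than 10 mm or tipped (height (world z) of blank above 0.01 m or angle between blank's own z axis and vertical above 0.15 rad).
It fails at once if a bystander is moved more than 30 mm, or the handle or tin knocked over (angle between any of handle, tin's own z axis and vertical above 0.5 rad or distance of any of whetstone, handle, tin, offcut, hammer, brush, tongs from where it was at the start of the episode above 0.03 m).
It also fails if it takes over 42 s, if anything falls off the work surface, if the arm or the gripper's body presses on something with over 40 N, if the wrist force passes 120 N, or if a joint passes its speed limit or range.

## Working session

There is one attempt and no reset: what is moved stays moved. The work goes in short steps, Python scripts to look and compute and a tool call to move; the robot and the scene stay as the last step left them, time stands still between calls to the robot, and variables do not carry over. Pictures are saved under pics/ and viewed, at most 10 in all, crops included, and the job is handed in when it is done.

Besides the shell and the picture viewer there is one more tool, called after ">>>" as name([rows], argument=value, ...), one row to a line, values as JSON. send_rows: Moves the arm, as the interface text tells. Its arguments: {"type":"object","properties":{"increments":{"type":"array"},"grip":{"type":"number"},"grip_force":{"type":"number"}},"required":["increments"]}

```bash
mkdir -p pics
cat > h.py <<'E'
import numpy as np,cv2
from bench import r
def world(s,u,v,z=None):
    T=np.linalg.inv(s["view"]); d=np.array([(u-s["cx"])/s["fx"],(v-s["cy"])/s["fy"],1.])
    if z is None: return (T@np.r_[d*s["z_map"][int(v),int(u)],1])[:3]
    w=T[:3,:3]@d; o=T[:3,3]; return o+w*(z-o[2])/w[2]
E
python3 - <<'E'
from h import *
import pickle
print(r.sense())
for n in("top","scene"):
    s=r.snapshot(n);cv2.imwrite(f"pics/{n}.png",s["img"]);pickle.dump(s,open(n+".pkl","wb"))
E
```

```text
{'time': 0.0, 'joint_pos': array([-7.03258544e+01,  7.51514362e+00,  8.53272594e+01, -8.73047545e-04,
        8.72611616e+01, -4.89343464e+00]), 'qd': array([-0.01511027, -0.08764835, -0.09722579,  0.03797435, -0.05585242,
        0.00489209]), 'joint_efforts': array([-3.48107806e-04, -5.69407475e+01, -5.00550413e+01,  1.12700735e-05,
        1.52208062e-02,  6.27197323e-06]), 'tool_pos': array([ 249.29200952, -545.17575006,  230.26341165]), 'tcp_rot': array([-1.79896738e+02, -7.96554755e-03,  2.45676156e+01]), 'ft_force': array([ 0.30043768, -0.55411281,  0.13920886]), 'wrist_torque': array([0.00942227, 0.03110191, 0.06942312]), 'grip_force': 0.0, 'finger_gap': 85.37401245817838}
```

View pics/top.png

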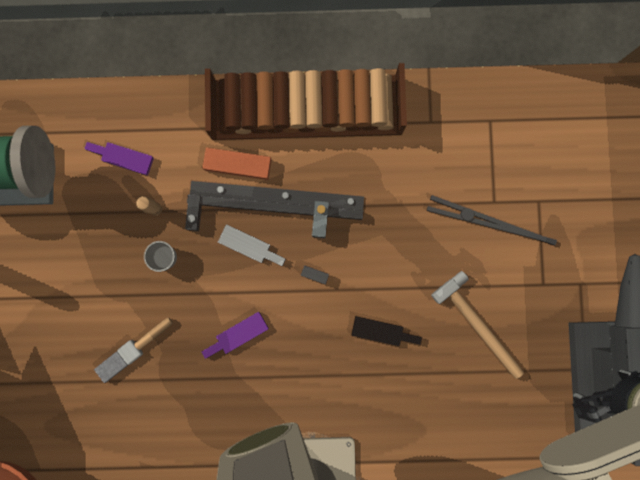

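View pics/scene.png

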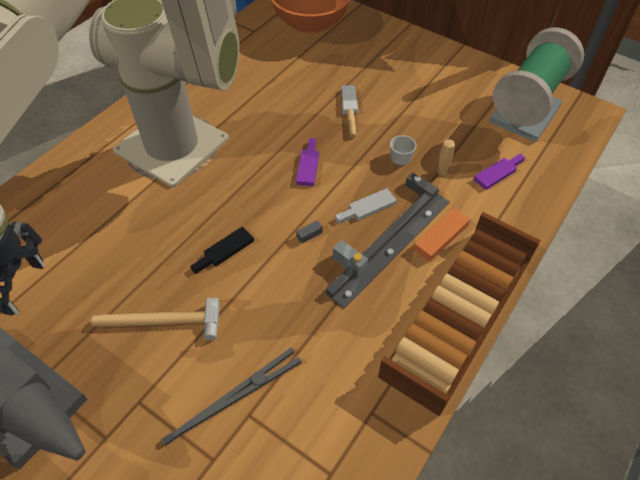

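The top view shows the silver blank at about (248,243) with its tang towards (285,263). The dog is at (320,218), the end stop at (193,212), the offcut at (315,276) and the tin at (160,257). Next I'll enlarge this area.

Run:
```python
from h import *
import pickle
s=pickle.load(open("top.pkl","rb"))
c=s["img"][170:300,175:375]; cv2.imwrite("pics/crop.png",cv2.resize(c,None,fx=4,fy=4,interpolation=cv2.INTER_CUBIC))
print(world(s,320,240),world(s,340,300,0), s["fx"])
```

```text
[549.50537338 -47.05628204  -1.63475338] [411.48296675 -88.905245     0.        ] 570.4882097395166
```

View pics/crop.png

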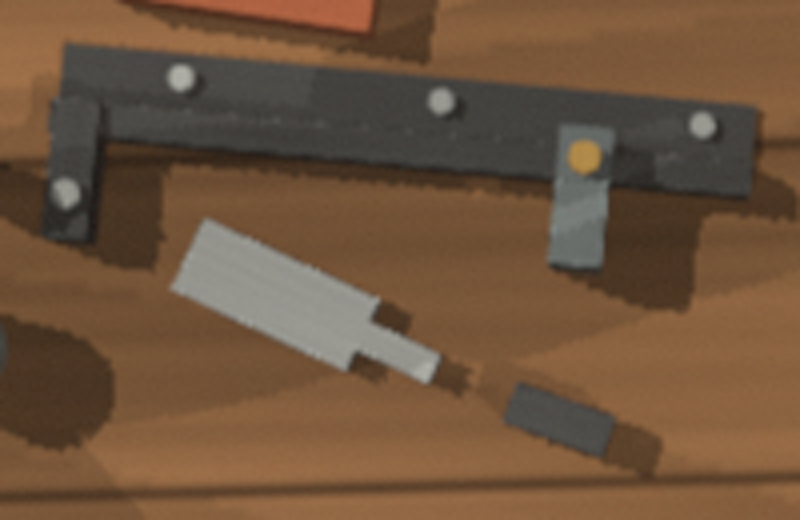

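The enlarged crop shows these points:
- **Fence:** front top edge runs (104,141) to (748,196).
- **End stop:** near inner corner at (94,243).
- **Blank:** corners at (207,218), (172,290), (381,299) and (348,371), with the tang end at (440,355) and (428,384).
- **Dog:** near edge runs (548,265) to (602,269).
- **Offcut:** spans (505–613, 382–457).

Run:
```python
from h import *
import pickle
np.set_printoptions(precision=1,suppress=True)
s=pickle.load(open("top.pkl","rb"))
P=lambda u,v,z: world(s,175+u/4,170+v/4,z)
A,B=P(104,141,24),P(748,196,24)
d=(A-B)[:2]; print("fence",A,B,np.hypot(*d)); yaw=np.arctan2(-d[0],d[1]); print("yaw",yaw, np.degrees(yaw))
ey=d/np.hypot(*d); ex=np.array([ey[1],-ey[0]])
E1=P(94,243,30); print("stop",E1)
# origin: fence line with y=0 through E1
O=A[:2]+ey*((E1[:2]-A[:2])@ey); print("O",O,"stop x",(E1[:2]-O)@ex)
J=lambda p:np.array([(p[:2]-O)@ex,(p[:2]-O)@ey])
print("fence end y",J(B))
pts=[(207,218,16),(172,290,16),(381,299,16),(348,371,16),(440,355,16),(428,384,16)]
for p in pts: print("blank",P(*p),J(P(*p)))
c=sum(P(*p) for p in pts[:4])/4; print("centre",c,J(c))
t=(P(*pts[4])+P(*pts[5]))/2; print("tang",t,np.hypot(*(t-c)[:2])); v=(c-t)[:2]; print("blank yaw rel",np.degrees(np.arctan2(-(v@ex),v@ey)))
for n,p in dict(dogNL=(548,265,45),dogNR=(602,269,45),offA=(518,382,25),offB=(613,415,25),offC=(605,457,25),offD=(505,420,25)).items(): print(n,P(*p),J(P(*p)))
print(world(s,160,257,48))
print("zmap blank",world(s,240,240),world(s,320,225))
np.savez("jig.npz",O=O,ex=ex,ey=ey)
```

```text
fence [633.4 220.1  24. ] [ 592.4 -142.9   24. ] 365.2973187420283
yaw -0.11229919534449652 -6.434269935954833
stop [574.9 225.1  30. ]
O [633.2 218.5] stop x -58.62545165739003
fence end y [  -0.  -363.7]
blank [588.9 163.7  16. ] [-37.8 -59.4]
blank [548.5 184.1  16. ] [-80.3 -43.7]
blank [540.2  65.8  16. ] [ -75.2 -162.2]
blank [500.   85.2  16. ] [-117.4 -147.4]
blank [507.7  33.1  16. ] [-103.9 -198.3]
blank [491.5  40.2  16. ] [-120.8 -193. ]
centre [544.4 124.7  16. ] [ -77.7 -103.2]
tang [499.6  36.6  16. ] 98.79324737904011
blank yaw rel -20.53956868559073
dogNL [554.5 -29.5  45. ] [ -50.4 -255.3]
dogNR [551.5 -59.3  45. ] [ -50.  -285.2]
offA [491.  -10.8  25. ] [-115.6 -243.8]
offB [471.2 -63.5  25. ] [-129.4 -298.4]
offC [447.9 -58.4  25. ] [-153.1 -295.9]
offD [469.9  -3.1  25. ] [-137.4 -238.4]
[517.1 306.8  48. ]
zmap blank [553.2 134.7  12. ] [578.8 -47.9  47.4]
```

>>> send_rows([
  [0, 0, 0, 0, 0, 0.18],
  [0, 0, 0, 0, 0, 0.18],
  [0, 0, 0, 0, 0, 0.18],
  [14, -60, 0, 0, 0, 0],
  [14, -60, 0, 0, 0, 0],
], grip=0.05)

```text
time: 0.72
tool_pos: [290.5, -428.1, 230.2]
tcp_rot: [-179.9, 0.0, -6.5]
ft_force: [0.7, -0.6, 0.4]
finger_gap: 40.1
grip_force: 0.0
```

>>> send_rows([
  [14, -60, 0, 0, 0, 0],
  [14, -60, 0, 0, 0, 0],
  [14, -60, 0, 0, 0, 0],
  [14, -60, 0, 0, 0, 0],
  [14, -60, 0, 0, 0, 0],
])

```text
time: 1.35
tool_pos: [393.6, -137.2, 231.1]
tcp_rot: [-180.0, -0.0, -6.4]
ft_force: [1.2, -0.4, 0.6]
finger_gap: 40.6
grip_force: 0.0
```

>>> send_rows([
  [14, -60, 20, 0, 0, 0],
  [14, -60, 30, 0, 0, 0],
  [14, -60, 30, 0, 0, 0],
  [14, -50, 30, 0, 0, 0],
  [0, 0, 0, 0, 0, 0],
])

```text
time: 1.98
tool_pos: [468.2, 74.0, 123.6]
tcp_rot: [180.0, 0.4, -6.1]
ft_force: [-0.7, -0.7, -0.5]
finger_gap: 40.5
grip_force: 0.0
```

>>> send_rows([
  [6, -30, 20, 0, 0, 0],
  [5, -29, 20, 0, 0, 0],
  [0, 0, 30, 0, 0, 0],
  [0, 0, 23, 0, 0, 0],
  [0, 0, 0, 0, 0, 0],
])

```text
time: 2.6
tool_pos: [486.0, 127.4, 32.7]
tcp_rot: [179.9, 0.2, -6.4]
ft_force: [-1.1, -0.7, 0.5]
finger_gap: 40.7
grip_force: 0.0
```

```bash
cat > t.py <<'E'
from h import *
j=np.load("jig.npz"); s=r.sense(); p=s["tool_pos"]; d=p[:2]-j["O"]
print("t",s["time"],"jig",np.round([d@j["ex"],d@j["ey"],p[2]],1),"rot",np.round(s["tcp_rot"],1),"F",np.round(s["ft_force"],1))
E
python3 t.py; python3 -c "
from h import *
s=r.snapshot('wrist');cv2.imwrite('pics/w1.png',s['img'])"
```

```text
t 2.6 jig [-136.  -107.    32.7] rot [179.9   0.2  -6.4] F [-1.1 -0.7  0.5]
```

View pics/w1.png

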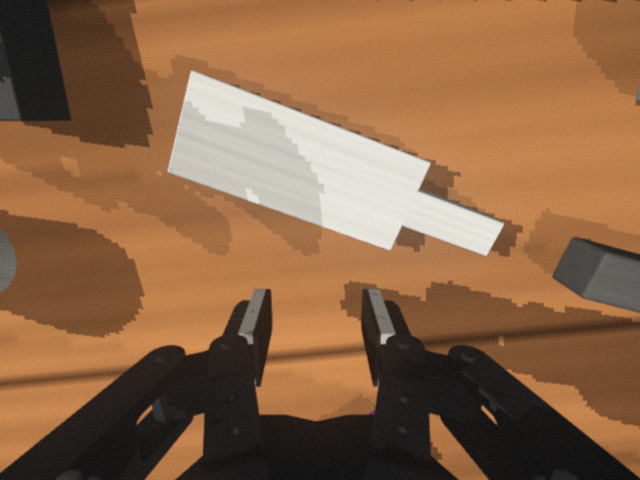

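The wrist view shows the blank ahead of the fingertips. Its tang-side corner is at (390,250) and the right finger at (378,300), so it is inside that corner. I'll lower the fingers and push towards the fence.

>>> send_rows([
  [0, -4, 15, 0, 0, 0],
  [0, 0, 14, 0, 0, 0],
  [0, 0, 0, 0, 0, 0],
  [6, 0, 0, 0, 0, 0],
  [6, 0, 0, 0, 0, 0],
])

```text
time: 3.28
tool_pos: [501.2, 131.0, 5.9]
tcp_rot: [-180.0, -0.1, -6.4]
ft_force: [-4.6, -0.0, 0.0]
finger_gap: 40.5
grip_force: 2.5
```

>>> send_rows([
  [6, 0, 0, 0, 0, 0],
  [6, 0, 0, 0, 0, 0],
  [6, 0, 0, 0, 0, 0],
  [6, 0, 0, 0, 0, 0],
  [0, 0, 0, 0, 0, 0],
])

```text
time: 3.9
tool_pos: [525.0, 128.3, 5.4]
tcp_rot: [-180.0, -0.1, -6.4]
ft_force: [0.1, -0.0, 0.4]
finger_gap: 40.7
grip_force: 0.0
```

```bash
python3 t.py; python3 -c "
from h import *
s=r.snapshot('wrist');cv2.imwrite('pics/w2.png',s['img'])"
```

```text
t 3.9 jig [ -97.4 -101.7    5.4] rot [-1.8e+02 -1.0e-01 -6.4e+00] F [ 0.1 -0.   0.4]
```

View pics/w2.png

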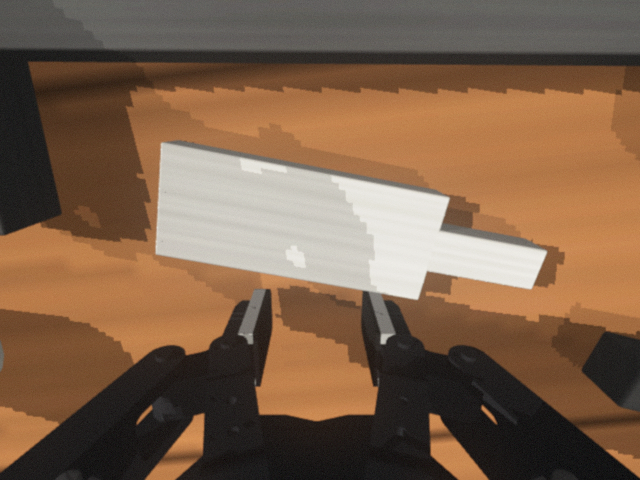

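The blank is rotating as hoped, with about 9° still to go. Its edge now runs (157,253) to (418,298), and both fingertips are near it. I'll keep pushing.

>>> send_rows([
  [6, 0, 0, 0, 0, 0],
  [6, 0, 0, 0, 0, 0],
  [6, 0, 0, 0, 0, 0],
  [5, 0, 0, 0, 0, 0],
  [5, 0, 0, 0, 0, 0],
])

```text
time: 4.58
tool_pos: [552.1, 125.3, 5.2]
tcp_rot: [-180.0, 0.0, -6.4]
ft_force: [-5.6, -0.6, 2.9]
finger_gap: 40.4
grip_force: 2.5
```

>>> send_rows([
  [4, 0, 0, 0, 0, 0],
  [3, 0, 0, 0, 0, 0],
  [2, 0, 0, 0, 0, 0],
  [1, 0, 0, 0, 0, 0],
  [0, 0, 0, 0, 0, 0],
])

```text
time: 5.2
tool_pos: [561.9, 124.1, 5.3]
tcp_rot: [-180.0, -0.0, -6.4]
ft_force: [-3.2, 0.5, 0.3]
finger_gap: 40.3
grip_force: 1.5
```

```bash
python3 t.py; python3 -c "
from h import *
s=r.snapshot('wrist');cv2.imwrite('pics/w3.png',s['img'])"
```

```text
t 5.2 jig [ -60.2 -101.7    5.3] rot [-180.    -0.    -6.4] F [-3.2  0.5  0.3]
```

View pics/w3.png

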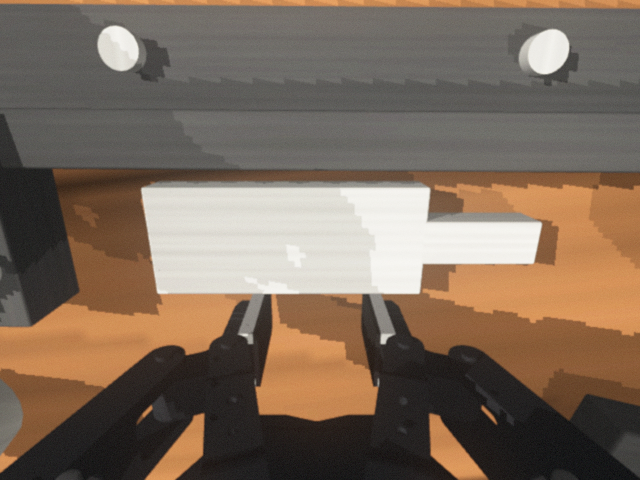

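The blank is parallel to the fence. A small gap of a few mm remains, with the blank's edge at v≈183 and the fence's top edge at v≈170. I'll press on until I feel contact.

>>> send_rows([
  [2, 0, 0, 0, 0, 0],
  [2, 0, 0, 0, 0, 0],
  [1, 0, 0, 0, 0, 0],
  [0, 0, 0, 0, 0, 0],
])

```text
time: 5.75
tool_pos: [567.0, 123.5, 5.3]
tcp_rot: [-180.0, -0.0, -6.4]
ft_force: [-2.9, -0.9, 0.1]
finger_gap: 40.3
grip_force: 1.3
```

>>> send_rows([
  [1, 0, 0, 0, 0, 0],
  [1, 0, 0, 0, 0, 0],
  [1, 0, 0, 0, 0, 0],
  [0, 0, 0, 0, 0, 0],
])

```text
time: 6.25
tool_pos: [569.0, 123.4, 5.2]
tcp_rot: [180.0, 0.1, -6.4]
ft_force: [-6.8, 1.4, 3.7]
finger_gap: 40.5
grip_force: 4.0
```

>>> send_rows([
  [1, 0, 0, 0, 0, 0],
  [1, 0, 0, 0, 0, 0],
  [0, 0, 0, 0, 0, 0],
])

```text
time: 6.62
tool_pos: [569.2, 123.4, 5.1]
tcp_rot: [180.0, 0.3, -6.4]
ft_force: [-17.2, 1.2, 12.9]
finger_gap: 40.7
grip_force: 8.8
```

```bash
python3 t.py
```

```text
t 6.625 jig [ -53.  -101.7    5.1] rot [180.    0.3  -6.4] F [-17.2   1.2  12.9]
```

The blank is seated on the fence: x stopped moving and the force rose to 17 N. Now I'll back off, rise and go round behind the dog with the fingers shut.

>>> send_rows([
  [-2, 0, 0, 0, 0, 0],
  [-8, 0, 0, 0, 0, 0],
  [-12, 0, 0, 0, 0, 0],
  [0, 0, -50, 0, 0, 0],
  [0, 0, -50, 0, 0, 0],
])

```text
time: 7.25
tool_pos: [548.7, 125.4, 105.8]
tcp_rot: [180.0, 0.1, -6.4]
ft_force: [1.5, 0.3, 1.0]
finger_gap: 40.6
grip_force: 0.0
```

>>> send_rows([
  [0, 55, 0, 0, 0, 0],
  [0, 55, 0, 0, 0, 0],
  [12, 55, 0, 0, 0, 0],
  [37, 55, 0, 0, 0, 0],
  [0, 0, 0, 0, 0, 0],
], grip=1)

```text
time: 7.88
tool_pos: [573.3, -99.2, 105.5]
tcp_rot: [179.9, -0.1, -6.6]
ft_force: [-0.4, 0.3, -0.8]
finger_gap: -0.2
grip_force: 0.0
```

```bash
python3 t.py; python3 -c "
from h import *
s=r.snapshot('top');c=s['img'][170:300,175:375];cv2.imwrite('pics/t2.png',cv2.resize(c,None,fx=4,fy=4,interpolation=cv2.INTER_CUBIC))"
```

```text
t 7.875 jig [ -23.9 -322.4  105.5] rot [ 1.799e+02 -1.000e-01 -6.600e+00] F [-0.4  0.3 -0.8]
```

View pics/t2.png

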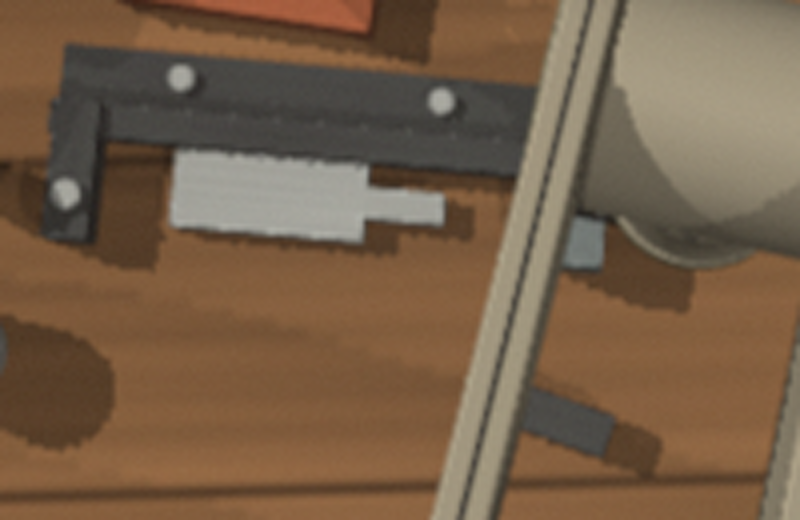

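The blank lies flat along the fence, with its body at (172–368, 150–240) and its tang end at u 443. The dog hasn't moved. I'll go down behind it.

>>> send_rows([
  [-2, 0, 30, 0, 0, 0],
  [0, 0, 30, 0, 0, 0],
  [0, 0, 30, 0, 0, 0],
  [0, 0, 0, 0, 0, 0],
  [0, -6, 0, 0, 0, 0],
])

```text
time: 8.55
tool_pos: [571.5, -88.5, 16.5]
tcp_rot: [180.0, -0.1, -6.4]
ft_force: [0.0, -0.2, 1.2]
finger_gap: 0.1
grip_force: 0.0
```

>>> send_rows([
  [0, -7, 0, 0, 0, 0],
  [0, -7, 0, 0, 0, 0],
  [0, -7, 0, 0, 0, 0],
  [0, -7, 0, 0, 0, 0],
  [0, -7, 0, 0, 0, 0],
])

```text
time: 9.18
tool_pos: [575.4, -54.1, 15.6]
tcp_rot: [180.0, -0.0, -6.4]
ft_force: [0.7, -2.9, 1.4]
finger_gap: -0.1
grip_force: 1.3
```

```bash
python3 t.py
```

```text
t 9.175 jig [ -26.9 -277.3   15.6] rot [180.   -0.   -6.4] F [ 0.7 -2.9  1.4]
```

>>> send_rows([
  [0, -7, 0, 0, 0, 0],
  [0, -7, 0, 0, 0, 0],
  [0, -7, 0, 0, 0, 0],
  [0, -6, 0, 0, 0, 0],
  [0, -6, 0, 0, 0, 0],
])

```text
time: 9.8
tool_pos: [578.6, -21.1, 15.2]
tcp_rot: [180.0, 0.0, -6.4]
ft_force: [1.9, -3.0, -0.7]
finger_gap: -0.2
grip_force: 1.3
```

>>> send_rows([
  [0, -6, 0, 0, 0, 0],
  [0, -6, 0, 0, 0, 0],
  [0, -6, 0, 0, 0, 0],
  [0, -6, 0, 0, 0, 0],
  [0, -6, 0, 0, 0, 0],
])

```text
time: 10.42
tool_pos: [582.0, 7.9, 15.2]
tcp_rot: [179.9, -0.0, -6.4]
ft_force: [2.8, -6.6, -0.5]
finger_gap: -0.4
grip_force: 3.3
```

>>> send_rows([
  [0, -3, 0, 0, 0, 0],
  [0, -2, 0, 0, 0, 0],
  [0, 0, 0, 0, 0, 0],
])

```text
time: 10.8
tool_pos: [582.6, 13.0, 15.2]
tcp_rot: [180.0, -0.0, -6.4]
ft_force: [3.3, -4.9, -0.7]
finger_gap: 0.1
grip_force: 2.3
```

```bash
python3 t.py; python3 -c "
from h import *
s=r.snapshot('top');c=s['img'][170:300,175:375];cv2.imwrite('pics/t3.png',cv2.resize(c,None,fx=4,fy=4,interpolation=cv2.INTER_CUBIC))"
```

```text
t 10.8 jig [ -27.3 -209.8   15.2] rot [180.   -0.   -6.4] F [ 3.3 -4.9 -0.7]
```

View pics/t3.png

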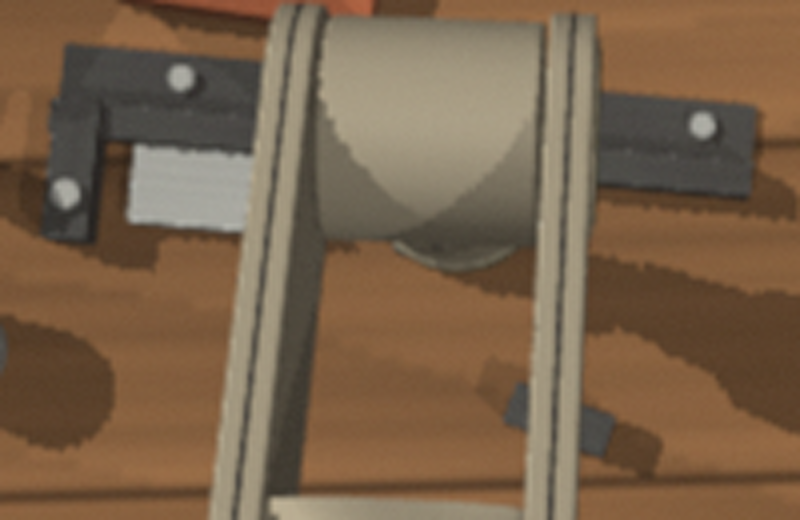

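The blank is sliding along the fence. Its left end is at u≈130 and the stop face at u≈97, so roughly 15–18 mm remains. I'll continue until it contacts the stop.

>>> send_rows([
  [0, -3, 0, 0, 0, 0],
  [0, -3, 0, 0, 0, 0],
  [0, -3, 0, 0, 0, 0],
  [0, -2, 0, 0, 0, 0],
  [0, 0, 0, 0, 0, 0],
])

```text
time: 11.48
tool_pos: [583.9, 23.9, 15.2]
tcp_rot: [180.0, -0.0, -6.4]
ft_force: [1.0, -5.1, -0.8]
finger_gap: -0.1
grip_force: 2.4
```

>>> send_rows([
  [0, -1, 0, 0, 0, 0],
  [0, -1, 0, 0, 0, 0],
  [0, -1, 0, 0, 0, 0],
  [0, -1, 0, 0, 0, 0],
  [0, 0, 0, 0, 0, 0],
])

```text
time: 12.1
tool_pos: [584.3, 27.7, 15.2]
tcp_rot: [179.9, -0.0, -6.4]
ft_force: [3.3, -7.1, -0.5]
finger_gap: -0.1
grip_force: 2.9
```

>>> send_rows([
  [0, -1, 0, 0, 0, 0],
  [0, -1, 0, 0, 0, 0],
  [0, 0, 0, 0, 0, 0],
])

```text
time: 12.48
tool_pos: [584.5, 29.6, 15.2]
tcp_rot: [179.9, -0.0, -6.4]
ft_force: [3.0, -4.9, -1.2]
finger_gap: 0.1
grip_force: 2.9
```

>>> send_rows([
  [0, -1, 0, 0, 0, 0],
  [0, -1, 0, 0, 0, 0],
  [0, 0, 0, 0, 0, 0],
])

```text
time: 12.85
tool_pos: [584.8, 31.6, 15.2]
tcp_rot: [179.9, -0.0, -6.4]
ft_force: [3.2, -5.2, -0.8]
finger_gap: 0.3
grip_force: 2.9
```

>>> send_rows([
  [0, -1, 0, 0, 0, 0],
  [0, -1, 0, 0, 0, 0],
  [0, 0, 0, 0, 0, 0],
])

```text
time: 13.22
tool_pos: [584.8, 32.0, 15.2]
tcp_rot: [179.8, -0.0, -6.4]
ft_force: [0.7, -13.0, 0.3]
finger_gap: -0.0
grip_force: 6.7
```

>>> send_rows([
  [0, -1, 0, 0, 0, 0],
  [0, -1, 0, 0, 0, 0],
  [0, 0, 0, 0, 0, 0],
])

```text
time: 13.6
tool_pos: [584.8, 32.1, 15.2]
tcp_rot: [179.7, 0.0, -6.4]
ft_force: [-0.3, -21.2, 1.8]
finger_gap: -0.0
grip_force: 11.1
```

```bash
python3 t.py
```

```text
t 13.6 jig [ -27.2 -190.6   15.2] rot [179.7   0.   -6.4] F [ -0.3 -21.2   1.8]
```

It has stopped hard: 21 N and no more travel. I'll back away, rise and check.

>>> send_rows([
  [0, 2, 0, 0, 0, 0],
  [0, 10, 0, 0, 0, 0],
  [0, 20, 0, 0, 0, 0],
  [0, 0, -50, 0, 0, 0],
  [0, 0, -60, 0, 0, 0],
])

```text
time: 14.22
tool_pos: [579.4, 3.6, 124.4]
tcp_rot: [-180.0, 0.3, -6.4]
ft_force: [1.5, 0.6, 1.2]
finger_gap: -0.0
grip_force: 0.0
```

>>> send_rows([
  [0, 60, 0, 0, 0, 0],
  [0, 60, 0, 0, 0, 0],
  [-10, 60, 0, 0, 0, 0],
  [-10, 60, 0, 0, 0, 0],
  [0, 0, 0, 0, 0, 0],
])

```text
time: 14.85
tool_pos: [533.0, -236.4, 125.1]
tcp_rot: [180.0, 0.0, -6.7]
ft_force: [0.4, -0.0, -0.6]
finger_gap: 0.3
grip_force: 0.0
```

```bash
python3 -c "
from h import *
s=r.snapshot('top');c=s['img'][170:300,175:375];cv2.imwrite('pics/t4.png',cv2.resize(c,None,fx=4,fy=4,interpolation=cv2.INTER_CUBIC))"
```

```text
(no output)
```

View pics/t4.png

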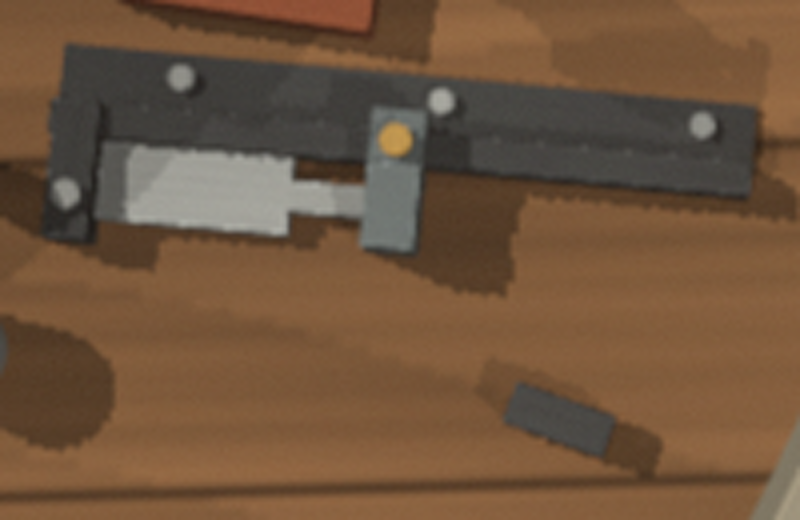

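The blank is home: its body runs u≈97–290 against the stop (97 to 100) and the fence. The dog's face at u≈362 meets the tang, the offcut hasn't moved and the hand is clear. I'll hand it in.

```bash
python3 -c "
from bench import r
print(r.hand_in())"
```

```text
the job is handed in; nothing more can be done
None
```

I handed the job in at about 15 s: the last top view shows the blank flat against the fence and home on the end stop, the dog touching the tang and the hand clear, but the hand-in call returned no verdict.

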